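# Press a connector home with the capstan press

### The arm

A 6-joint arm with a two-finger parallel gripper is mounted at the origin on the work surface. World frame = base frame: x ahead of the robot, y to its left, z up, the work surface at z = 0. Lengths are in m, angles in rad, forces in N, time in s.
With the tool pointing down it reaches from about 0.35 to 0.775 m from the base axis. Payload 5.5 kg.
Tool frame: the origin (TCP) lies midway between the tips of the shut fingers; the grasp point (between the pads) lies grasp_offset behind it (grasp_offset is the distance from the TCP to the grasp point, in m); z points along the fingers, y is the line along which they close (so a half turn about z gives the same grasp; the last joint's range is limited). The gripper opens to 85 mm and grips with 20 to 120 N. Pads are 22 mm wide; open, the fingers measure 114 mm over their backs; the gripper's body (76 mm by 85 mm) begins 54 mm behind the grasp point. The pads swing forward as they close: fully open they stand 13 mm farther back than shut.
Start: joints at [-1.362, 0.313, 0.046, 1.304, 0, 1.431], TCP at [0.197, -0.54, 0.231] pointing down, gripper open.
Joint ranges: [-2.76, 2.76], [-0.86, 1.69], [-1.03, 1.26], [-2.2, 2.34], [-1.47, 1.5], [-3.14, 3.14]. Speed limits (rad/s): [2.57, 2.57, 3.14, 3.14, 3.14, 3.14].

### API

Orientations are given as a unit quaternion [w, x, y, z].
In Python, from workcell import * gives the robot as it stands.
- The arm moves only by the tool step_arm, never from a script. Its argument "deltas" is a list of rows, each a list of 7 numbers: the shift along the world's x, y, z in mm, then the turn, a rotation vector about the world's x, y, z in degrees, then the gripper's target within -1 to 1 (fully open at 1, half-way at 0, shut at -1). A call has 1 to 5 rows; each row shifts and turns the commanded pose from where the row before left it; what a row does not reach is not made up. A row lasts 1/10 s, in which the tool goes at most 50 mm and 8.59 degrees, less where a joint would pass 70% of its speed; a pose out of reach is approached as far as the arm can. A call is refused whole if a number of a shift passes 50 or a number of a turn 8.59, either way. A call with a gripper value outside its range is refused whole. The fingers move at their own pace and stop on an object; "newtons" is the grip in N (left out, the last holds). Time passes only in rows, so rows that do not move let the fingers close. It gives the time, the measured TCP pose, the force, the opening and the grip force at its end, in the units of the state.
- get_state(): the state, without advancing time (a new reading comes with each control period).
- read_camera(name): name is "scene" or "top" or "wrist"; returns a dict with "image" (480x640x3 uint8, red, green, blue), "z_map" (480x640 float32, m along the optical axis (not along the pixel's ray), 0 where there is no reading), "K" (3x3 intrinsics, pixels), "world_from_camera" (4x4, takes a point from camera to world coordinates). Camera axes: x right, y down, z forward; pixel columns grow to the right and rows downward; lengths in m; the calibration is good to about 2 mm. A picture is of the moment at which its call begins.
- hand_in(): hands the job in; it is judged then, once.
The state is a dict: "clock": time; "joint_pos": joint angles; "qvel": joint speeds; "tau": joint torques, N m; "tcp_pos": TCP position; "orientation": TCP orientation; "wrist_force": force on the tool from outside, world axes, zero at the start; "ft_torque": the same for the moment, N m; "finger_gap": finger opening in m; "grip_force": force on a finger pad.
Only numpy, scipy, OpenCV 4.12 (cv2) and the standard library are available. Lean on these libraries where they do the work, as an engineer would, in place of code of your own. Each camera call takes 0.05 s, during which the arm holds its last target. There are 200 camera calls.

### The job

Slide the tray with the circuit board under the press, fully home against its stop. Then bring the ram down by pushing the capstan's spokes round clockwise (seen from above), one after another, and press the cream connector into the board until you feel it bottom firmly, without crushing it. Finally push the spokes back about a quarter turn so that the ram stands clear of the seated connector, and leave everything else on the bench where it is.

Things in the scene. Friction and masses are not known exactly. Their poses are not given: they have to be found in the camera images.
- press: Green hand press fixed to the bench, yaw varies: base 290 x 200 x 28 mm, a column, and a head arm (top 222 mm above the bench) with a vertical coarse screw, the ram below and a four-spoked capstan on top. Origin: on the bench top below the screw's axis. Its x axis points level from the screw to the column, y level, z up.
- column (a point): Top centre of the press's steel column, 50 mm thick, 428 mm above the bench, its axis 128 mm to press +x of the screw. With its lamp collar (80 mm wide, at 345 to 390 mm height) it leaves no room for a gripper between it and the spokes: push them on the other sides. A lamp hangs at press x 0.10 to 0.20, y 0.02 to 0.22, above 340 mm.
- hub (a point): Centre of the capstan's hub (46 mm across, 36 mm high) on the screw axis, 277 to 283 mm above the bench at the start; the four spokes lie level at this height. Clockwise seen from above lowers it, with the ram, by 20 mm a turn; counter-clockwise raises it. It stays where it is left.
- spoke_ball (a point): Centre of the black ball (24 mm) on the end of one of the four spokes, 88 mm from the hub's axis. The spokes are level round steel bars 13 mm thick at 90 degrees to one another, all alike, with 50 mm of bare bar between hub and ball. It is free above them and, at the start, for 50 mm below them (35 mm when the connector is home).
- spoke_mid (a point): Middle of the bare bar of that same spoke, 56 mm from the hub's axis: the place to push. Moving it here takes about 1 N down and 3 N up running free, and 6 N (1 N while you pause) as the connector goes in. Once that has bottomed, the force climbs by 1.3 N per mm of push and stays in a pause: firmly bottomed from 9 N, aim for 10 to 13 N, keep under 14 N.
- ram: Steel ram on the screw's lower end with a flat pressing foot 50 mm (press x) by 76 mm (press y), 12 mm thick. Origin: centre of the foot's underside, on the screw axis, 87 to 93 mm above the bench at the start; z up. It does not turn, and sinks 20 mm per clockwise turn of the capstan. Pressing with more than 300 N crushes the connector.
- tray (a joint): How far the aluminium tray, which carries the green circuit board (76 x 140 mm) on a steel block, is drawn out from its home under the ram (m): 0 = home against its stop with the connector centred below the ram, 0.09 = fully out. It slides along the press's y axis, outwards to -y, with about 2.5 N of drag, and stays where it is left.
- tray_pull (a point): Top centre of the tray's upright pull: a steel post 18 mm thick with a red head 26 mm wide and 12 mm high on the tray's outer (press -y) end, about 95 mm above the bench; the tray's top is 48 mm below this point. With the tray home it lies 152 mm to press -y of the screw axis.
- connector: Cream press-fit connector, 16 mm (press x) by 62 mm (press y) by 18 mm high, on its pins in the board. Origin: centre of its underside, which starts 4 to 6 mm above the board; the board, packed up anew for each job, lies 57 to 60 mm above the bench, so the bottom must be felt. It goes in under 90 N, stays in, and is firmly bottomed when the ram has pressed it with 140 N.
- multimeter: Yellow multimeter lying on the bench, 88 x 180 x 43 mm. Origin: centre of its underside. Not to be disturbed.
- solder_spool: Spool of solder standing on the bench, 62 mm across, 42 mm high, blue flanges. Origin: centre of its underside. Not to be disturbed.
- flux_bottle: White bottle with a red cap, 40 mm across, 95 mm high, standing on the bench. Origin: centre of its underside. Not to be disturbed.

How it is judged:
By the outcome, as a careful person would: the job done as asked, in the order asked, and still so for the second after the job is handed in, with the robot touching nothing.
It also fails if it takes over 72 s, if anything falls off the work surface, if the arm or the gripper's body presses on something with over 40 N, if the wrist force passes 120 N, or if a joint passes its speed limit or range.

## Working session

There is one attempt and no reset: what is moved stays moved. The work goes in short steps, Python scripts to look and compute and a tool call to move; the robot and the scene stay as the last step left them, time stands still between calls to the robot, and variables do not carry over. Pictures are saved under pics/ and viewed, at most 10 in all, crops included, and the job is handed in when it is done.

Besides the shell and the picture viewer there is one more tool, called after "Emit:" as name(argument=value, ...) on one line, values as JSON. step_arm: Moves the arm, as the interface text tells. Its arguments: {"type":"object","properties":{"deltas":{"type":"array","items":{"type":"array","items":{"type":"number"}}},"newtons":{"type":"number"}},"required":["deltas"]}

```bash
mkdir -p pics; ls
python3 - <<'E'
from workcell import *
import cv2,numpy as np
for n in ("scene","top"):
    c=read_camera(n); np.savez(n+".npz",**c); cv2.imwrite(f"pics/{n}0.png",c["image"][...,::-1])
    print(n,c["K"].round(1).tolist(),c["world_from_camera"].round(3).tolist())
print(get_state())
E
```

```text
pics
scene [[558.7, 0.0, 321.7], [0.0, 558.7, 238.8], [0.0, 0.0, 1.0]] [[-0.825, 0.468, -0.317, 0.963], [0.565, 0.688, -0.456, 0.569], [0.005, -0.555, -0.832, 1.351], [0.0, 0.0, 0.0, 1.0]]
top [[533.0, 0.0, 311.6], [0.0, 533.0, 241.7], [0.0, 0.0, 1.0]] [[-0.004, -0.999, 0.053, 0.457], [-1.0, 0.004, -0.009, -0.017], [0.008, -0.053, -0.999, 1.643], [0.0, 0.0, 0.0, 1.0]]
{'clock': 0.1, 'joint_pos': array([-1.36160014e+00,  3.13924431e-01,  4.50687971e-02,  1.30364160e+00,
        1.01815655e-06,  1.43116119e+00]), 'qvel': array([-0.00096514, -0.00252818,  0.00193528,  0.00014501, -0.0005583 ,
        0.00017894]), 'tau': array([ 2.56462881e-03, -4.81724167e+01,  2.99244297e+01,  1.26828934e-02,
       -1.08741776e-04, -1.13511334e-06]), 'tcp_pos': array([ 0.19640543, -0.53990053,  0.23048884]), 'orientation': array([-8.49955145e-04,  9.84827753e-01,  1.73532629e-01, -2.90644263e-05]), 'wrist_force': array([0.24216349, 0.46293094, 0.0581251 ]), 'ft_torque': array([-0.01884333, -0.00421709, -0.02942991]), 'grip_force': 0.0, 'finger_gap': 0.08526708267183164}
```

View pics/scene0.png

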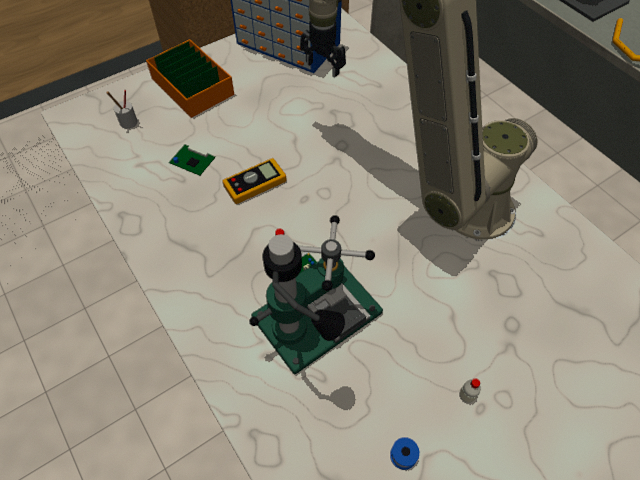

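View pics/top0.png

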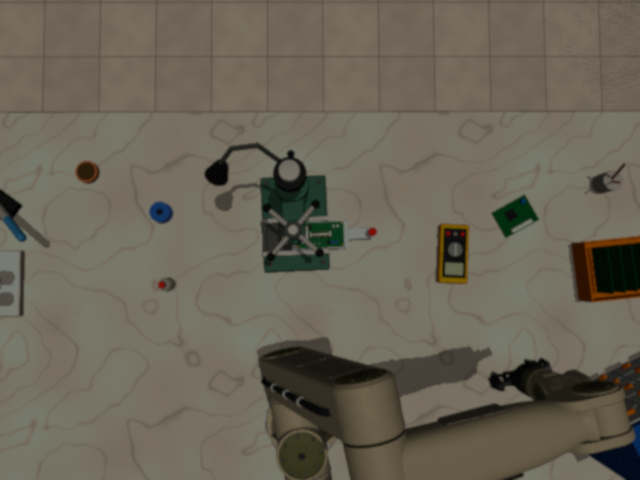

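The top view shows the hub at about (293,229) and the column at (290,170). The balls are at (267,208), (316,204), (270,257) and (319,254), and the red pull is at (372,231). Press x points roughly to world +x, and the tray is drawn out to −y.

```bash
cat > h.py <<'E'
import numpy as np,cv2
def ray(c,u,v,z):
    K,T=c["K"],c["world_from_camera"]; d=T[:3,:3]@np.linalg.inv(K)@[u,v,1]; o=T[:3,3]
    return o+d*(z-o[2])/d[2]
def blobs(c,lo,hi,roi,amin=8):
    x0,y0,x1,y1=roi; hsv=cv2.cvtColor(c["image"],cv2.COLOR_RGB2HSV)
    m=np.zeros((480,640),np.uint8); m[y0:y1,x0:x1]=cv2.inRange(hsv,np.array(lo),np.array(hi))[y0:y1,x0:x1]
    n,l,s,ce=cv2.connectedComponentsWithStats(m); return [(ce[i].round(1).tolist(),int(s[i,4])) for i in range(1,n) if s[i,4]>=amin]
E
python3 - <<'E'
from h import *
t=dict(np.load("top.npz")); s=dict(np.load("scene.npz"))
print("pull top",[(p,a,ray(t,*p,.092).round(4)) for p,a in blobs(t,(0,120,60),(8,255,255),(350,210,400,250))])
print("pull scene",[(p,a,ray(s,*p,.090).round(4)) for p,a in blobs(s,(0,120,60),(8,255,255),(265,220,295,245))])
print("balls top",[(p,a,ray(t,*p,.28).round(4)) for p,a in blobs(t,(0,0,0),(180,255,38),(255,195,330,268))])
print("balls sc",[(p,a,ray(s,*p,.28).round(4)) for p,a in blobs(s,(0,0,0),(180,255,45),(310,205,380,295))])
print("col",ray(t,290,170,.428),"hub",ray(t,293,229,.298))
im=cv2.resize(t["image"][140:290,230:400],None,fx=4,fy=4,interpolation=cv2.INTER_CUBIC)
im2=cv2.resize(s["image"][200:380,240:400],None,fx=3.3,fy=3.3,interpolation=cv2.INTER_CUBIC)
cv2.imwrite("pics/tc.png",cv2.convertScaleAbs(im[...,::-1],alpha=1.6)); cv2.imwrite("pics/sc.png",im2[...,::-1])
E
```

```text
pull top [([372.0, 231.4], 57, array([ 0.5681, -0.2068,  0.092 ]))]
pull scene [([279.2, 231.5], 47, array([ 0.5652, -0.208 ,  0.09  ]))]
balls top [([277.4, 202.2], 358, array([0.6306, 0.0588, 0.28  ])), ([304.5, 198.0], 27, array([ 0.6413, -0.0108,  0.28  ])), ([315.3, 203.7], 61, array([ 0.6265, -0.0386,  0.28  ])), ([275.0, 231.4], 217, array([0.5554, 0.065 , 0.28  ])), ([310.0, 226.7], 13, array([ 0.5672, -0.0247,  0.28  ])), ([291.2, 242.6], 99, array([0.5265, 0.0236, 0.28  ])), ([327.8, 242.0], 10, array([ 0.5278, -0.0702,  0.28  ])), ([319.2, 252.5], 51, array([ 0.5009, -0.048 ,  0.28  ])), ([269.3, 258.9], 91, array([0.485 , 0.0796, 0.28  ])), ([306.4, 258.3], 41, array([ 0.4862, -0.0152,  0.28  ]))]
balls sc [([334.6, 219.1], 48, array([ 0.4981, -0.0475,  0.28  ])), ([332.2, 275.1], 532, array([0.5902, 0.0742, 0.28  ])), ([369.7, 254.8], 67, array([0.4896, 0.0785, 0.28  ])), ([316.8, 265.9], 57, array([0.605 , 0.0354, 0.28  ])), ([320.8, 273.3], 9, array([0.6084, 0.0562, 0.28  ]))]
col [0.68610001 0.0216252  0.428     ] hub [0.56005835 0.01842164 0.298     ]
```

View pics/tc.png

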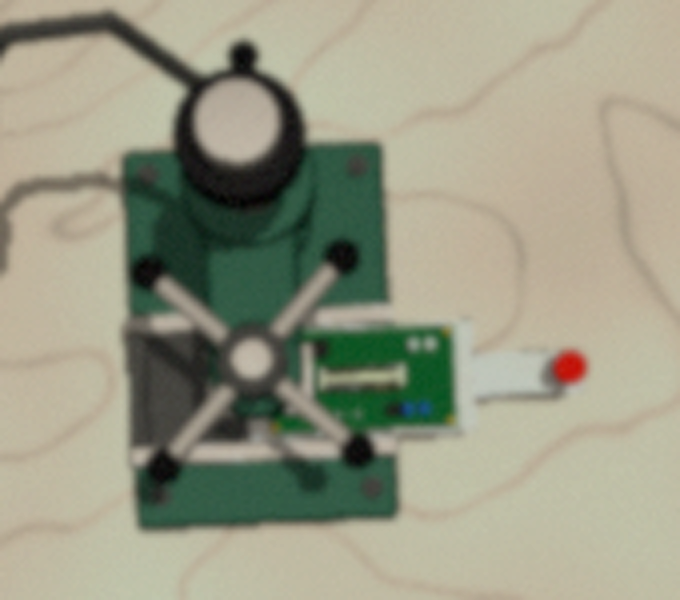

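The crop confirms the geometry: four balls around the hub, centred near (293,230) in the full image, press yaw about +2°, and the tray about 74 mm out. I'll move to the outer side of the pull with the fingers shut.

Emit:
step_arm(deltas=[[37, 28, 0, 0, 0, 0, -1], [37, 28, 0, 0, 0, 0, -1], [37, 28, 0, 0, 0, 0, -1], [37, 28, 0, 0, 0, 0, -1], [37, 28, 0, 0, 0, 0, -1]], newtons=40)

```text
clock: 0.6
tcp_pos: [0.3826, -0.399, 0.231]
orientation: [-0.0, 0.985, 0.173, -0.0]
wrist_force: [0.7, -1.3, 0.4]
finger_gap: 0.0119
grip_force: 0.0
```

Emit:
step_arm(deltas=[[37, 28, 0, 0, 0, 0, -1], [37, 28, 0, 0, 0, 0, -1], [37, 28, 0, 0, 0, 0, -1], [37, 28, 0, 0, 0, 0, -1], [37, 28, 0, 0, 0, 0, -1]])

```text
clock: 1.1
tcp_pos: [0.5677, -0.2589, 0.2309]
orientation: [-0.0, 0.985, 0.174, -0.0]
wrist_force: [0.5, -1.3, 1.3]
finger_gap: 0.0002
grip_force: 0.0
```

Run:
```python
from h import *
from workcell import *
import workcell
print(getattr(workcell,"grasp_offset",None),[n for n in dir(workcell) if not n.startswith("_")])
c=read_camera("wrist"); print(get_state()); cv2.imwrite("pics/w1.png",c["image"][...,::-1]); np.savez("w1.npz",**c)
t=dict(np.load("top.npz"))
for u,v in [(315.5,204),(267,207.5),(319.5,252.5),(270.75,256.75),(293.2,230.2)]: print(ray(t,u,v,.28).round(4))
```

```text
0.0187 ['MotionError', 'get_state', 'grasp_offset', 'hand_in', 'read_camera']
{'clock': 1.15, 'joint_pos': array([-0.54800988,  0.41520826,  0.19155174,  1.34626575,  0.00412872,
        2.23910968]), 'qvel': array([-0.06394595, -0.03817025, -0.07830984,  0.007867  , -0.02930902,
       -0.13336819]), 'tau': array([ -5.82683802, -56.54220343,  26.91932738,   2.14917786,
        -1.49282601,   0.14674927]), 'tcp_pos': array([ 0.57253296, -0.2542803 ,  0.23033648]), 'orientation': array([-0.00125494,  0.98433233,  0.17631058,  0.00169638]), 'wrist_force': array([ 3.54303252,  1.2899545 , -0.01775419]), 'ft_torque': array([ 0.05174697, -0.25967776,  0.00596356]), 'grip_force': 0.0, 'finger_gap': 0.00012426763379555682}
[ 0.6257 -0.0391  0.28  ]
[0.617  0.0855 0.28  ]
[ 0.5009 -0.0488  0.28  ]
[0.4905 0.0759 0.28  ]
[0.5584 0.0184 0.28  ]
```

View pics/w1.png

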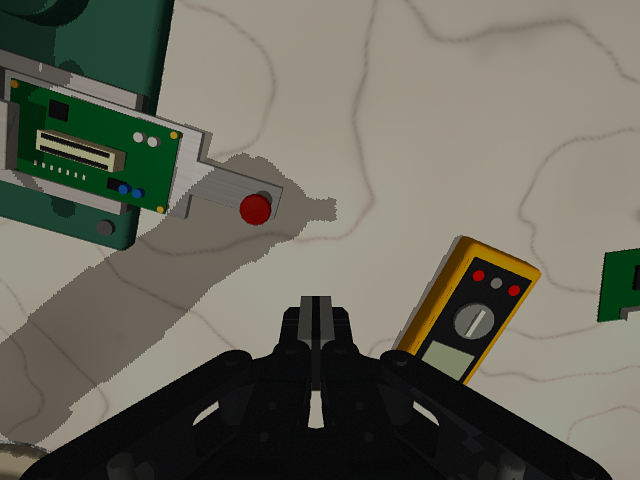

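The wrist view shows the red pull head at (256,209), the fingers shut and slim, and the multimeter well away to the right. I'll descend and push to +y.

Emit:
step_arm(deltas=[[-2, -2, -40, 0, 0, 0, -1], [-2, -2, -40, 0, 0, 0, -1], [0, 0, -40, 0, 0, 0, -1], [0, 0, -34, 0, 0, 0, -1], [0, 8, 0, 0, 0, 0, -1]])

```text
clock: 1.65
tcp_pos: [0.5585, -0.2547, 0.0716]
orientation: [-0.003, 0.985, 0.173, -0.004]
wrist_force: [-0.2, 0.4, 0.0]
finger_gap: 0.0001
grip_force: 0.0
```

Emit:
step_arm(deltas=[[0, 8, 0, 0, 0, 0, -1], [0, 8, 0, 0, 0, 0, -1], [0, 8, 0, 0, 0, 0, -1], [0, 10, 0, 0, 0, 0, -1], [0, 10, 0, 0, 0, 0, -1]])

```text
clock: 2.15
tcp_pos: [0.5634, -0.2127, 0.0791]
orientation: [0.001, 0.985, 0.173, 0.001]
wrist_force: [-1.1, -3.0, 3.3]
finger_gap: 0.0002
grip_force: 1.7
```

Emit:
step_arm(deltas=[[0, 10, 0, 0, 0, 0, -1], [0, 10, 0, 0, 0, 0, -1], [0, 10, 0, 0, 0, 0, -1], [0, 8, 0, 0, 0, 0, -1], [0, 5, 0, 0, 0, 0, -1]])

```text
clock: 2.65
tcp_pos: [0.5622, -0.1682, 0.0771]
orientation: [-0.0, 0.985, 0.174, -0.0]
wrist_force: [-2.0, -3.0, 2.7]
finger_gap: -0.0
grip_force: 1.5
```

Emit:
step_arm(deltas=[[0, 3, 0, 0, 0, 0, -1], [0, 3, 0, 0, 0, 0, -1], [0, 0, 0, 0, 0, 0, -1]])

```text
clock: 2.95
tcp_pos: [0.5623, -0.1628, 0.0769]
orientation: [-0.001, 0.985, 0.174, -0.0]
wrist_force: [-0.2, -0.4, 0.1]
finger_gap: -0.0004
grip_force: 0.3
```

Emit:
step_arm(deltas=[[0, 3, 0, 0, 0, 0, -1], [0, 3, 0, 0, 0, 0, -1], [0, 2, 0, 0, 0, 0, -1]])

```text
clock: 3.25
tcp_pos: [0.5622, -0.1581, 0.0772]
orientation: [0.003, 0.985, 0.173, -0.001]
wrist_force: [-2.8, -14.5, -1.5]
finger_gap: -0.0003
grip_force: 7.5
```

Emit:
step_arm(deltas=[[0, 2, 0, 0, 0, 0, -1], [0, 2, 0, 0, 0, 0, -1]])

```text
clock: 3.45
tcp_pos: [0.5622, -0.1576, 0.0774]
orientation: [0.006, 0.985, 0.171, -0.002]
wrist_force: [-4.9, -25.2, -3.3]
finger_gap: 0.0001
grip_force: 12.7
```

Emit:
step_arm(deltas=[[0, 2, 0, 0, 0, 0, -1], [0, 2, 0, 0, 0, 0, -1]])

```text
clock: 3.65
tcp_pos: [0.5621, -0.1572, 0.0776]
orientation: [0.009, 0.985, 0.17, -0.003]
wrist_force: [-6.3, -36.5, -5.6]
finger_gap: 0.0001
grip_force: 18.0
```

The tray is home: the stop resists with 36 N and no further motion. I'll back off and go up over the gap between two spokes.

Emit:
step_arm(deltas=[[0, -15, 0, 0, 0, 0, -1], [0, -30, 0, 0, 0, 0, -1], [0, 0, 45, 0, 0, 0, -1], [0, 0, 48, 0, 0, 0, -1], [0, 0, 48, 0, 0, 0, -1]])

```text
clock: 4.15
tcp_pos: [0.5622, -0.1918, 0.2192]
orientation: [-0.001, 0.985, 0.173, -0.0]
wrist_force: [1.8, 0.5, 0.5]
finger_gap: -0.0002
grip_force: 0.0
```

Emit:
step_arm(deltas=[[0, 0, 48, 0, 0, 0, -1], [0, 0, 48, 0, 0, 0, -1], [0, 0, 20, 0, 0, 0, -1], [0, 0, 0, 0, 0, 0, -1]])

```text
clock: 4.55
tcp_pos: [0.5641, -0.1923, 0.3384]
orientation: [0.002, 0.985, 0.174, 0.003]
wrist_force: [1.0, -0.2, -0.5]
finger_gap: 0.0004
grip_force: 0.0
```

Run:
```python
from h import *
from workcell import *
c=read_camera("wrist"); s=read_camera("scene"); print(get_state()["tcp_pos"],get_state()["orientation"])
im=np.vstack([cv2.resize(c["image"],(400,300)),cv2.resize(s["image"][200:350,230:430],(400,300),interpolation=2)])
cv2.imwrite("pics/w2.png",im[...,::-1]); np.savez("w2.npz",**c); np.savez("s2.npz",**s)
t=read_camera("top"); r=blobs(t,(0,120,60),(8,255,255),(320,210,400,250)); print([(p,ray(t,*p,.092)) for p,a in r])
r=blobs(s,(0,120,60),(8,255,255),(265,220,345,260)); print([(p,ray(s,*p,.09)) for p,a in r])
```

```text
[ 0.56281618 -0.19198949  0.33387251] [-3.55952239e-04  9.84799927e-01  1.73691941e-01  2.95372480e-04]
[([346.4, 232.7], array([ 0.56451216, -0.13198568,  0.092     ]))]
[]
```

View pics/w2.png

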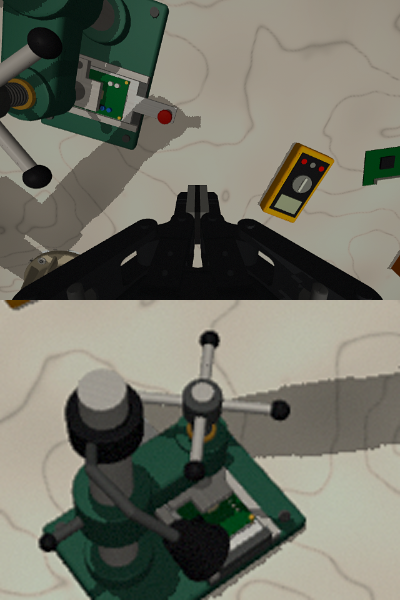

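The wrist view shows the red pull at (165,117 in the crop), with the tray under the ram. The top camera puts the pull at (0.5645, −0.132), which matches home (hub y − 152 mm). I'll turn the tool so that its finger backs push squarely on the spokes, with room left in joint 6, then move over the gap.

Emit:
step_arm(deltas=[[0, 0, 0, 0, 0, 8.58, -1], [0, 0, 0, 0, 0, 8.58, -1], [0, 0, 0, 0, 0, 8.58, -1], [0, 0, 0, 0, 0, 8.58, -1], [0, 0, 0, 0, 0, 8.58, -1]])

```text
clock: 5.2
tcp_pos: [0.5618, -0.1918, 0.3317]
orientation: [-0.002, 0.852, 0.524, -0.001]
wrist_force: [0.2, -0.9, -0.0]
finger_gap: 0.0001
grip_force: 0.0
```

Emit:
step_arm(deltas=[[0, 0, 0, 0, 0, 8.58, -1], [0, 0, 0, 0, 0, 8.58, -1], [0, 0, 0, 0, 0, 8.58, -1], [0, 0, 0, 0, 0, 8.58, -1], [0, 0, 0, 0, 0, 8.58, -1]])

```text
clock: 5.7
tcp_pos: [0.5618, -0.1918, 0.3317]
orientation: [-0.002, 0.601, 0.799, -0.0]
wrist_force: [0.1, -0.2, 0.9]
finger_gap: 0.0
grip_force: 0.0
```

Emit:
step_arm(deltas=[[0, 0, 0, 0, 0, 8.58, -1], [0, 0, 0, 0, 0, 8.58, -1], [0, 0, 0, 0, 0, 8.58, -1], [0, 0, 0, 0, 0, 8.58, -1], [0, 0, 0, 0, 0, 8.58, -1]])

```text
clock: 6.2
tcp_pos: [0.5618, -0.1918, 0.3317]
orientation: [-0.002, 0.267, 0.964, 0.001]
wrist_force: [-0.3, 0.5, -0.9]
finger_gap: -0.0002
grip_force: 0.0
```

Emit:
step_arm(deltas=[[0, 0, 0, 0, 0, 8.58, -1], [0, 0, 0, 0, 0, 8.58, -1], [0, 0, 0, 0, 0, 8.58, -1], [0, 0, 0, 0, 0, 8.58, -1], [0, 0, 0, 0, 0, 8.58, -1]])

```text
clock: 6.7
tcp_pos: [0.5618, -0.1918, 0.3317]
orientation: [-0.002, -0.104, 0.995, 0.002]
wrist_force: [0.1, 0.2, -0.4]
finger_gap: 0.0001
grip_force: 0.0
```

Emit:
step_arm(deltas=[[-2, 30, 0, 0, 0, 8.58, -1], [-3, 30, 0, 0, 0, 8.58, -1], [-3, 30, 0, 0, 0, 8.58, -1], [-3, 30, 0, 0, 0, 8.58, -1], [-2, 31, -15, 0, 0, 8.58, -1]])

```text
clock: 7.2
tcp_pos: [0.5492, -0.0401, 0.3186]
orientation: [0.0, -0.46, 0.888, 0.0]
wrist_force: [0.8, 0.4, 0.0]
finger_gap: -0.0001
grip_force: 0.0
```

Emit:
step_arm(deltas=[[0, 0, -15, 0, 0, 8.58, -1], [0, 0, 0, 0, 0, 0, -1]])

```text
clock: 7.4
tcp_pos: [0.5475, -0.0398, 0.3004]
orientation: [-0.002, -0.524, 0.852, 0.003]
wrist_force: [-1.0, -1.2, -0.8]
finger_gap: 0.0001
grip_force: 0.0
```

Run:
```python
from workcell import *
import numpy as np
from scipy.spatial.transform import Rotation as R
s=get_state(); q=s["orientation"]; y=R.from_quat(q,scalar_first=True).as_matrix()[:,1]
print(s["tcp_pos"],q,np.degrees(np.arctan2(y[1],y[0])),s["joint_pos"],s["wrist_force"])
```

```text
[ 0.54754607 -0.03981116  0.30043146] [-0.00244247 -0.52397881  0.85172367  0.00265089] 153.19922268016484 [-2.19045050e-01  2.59575215e-01  1.41056882e-01  1.45947595e+00
  4.01567376e-04 -1.32208591e+00] [-1.02774426 -1.2478737  -0.81981692]
```

Emit:
step_arm(deltas=[[1, 0, -13, 0, 0, 0, -1], [0, 0, -13, 0, 0, 0, -1], [0, 0, -12, 0, 0, 0, -1], [-10, 2, 0, 0, 0, -5, -1]])

```text
clock: 7.8
tcp_pos: [0.54, -0.0399, 0.2634]
orientation: [-0.002, -0.483, 0.876, 0.001]
wrist_force: [-1.3, -0.8, 0.4]
finger_gap: -0.0001
grip_force: 0.0
```

Emit:
step_arm(deltas=[[-10, 4, 0, 0, 0, -8, -1], [-9, 6, 0, 0, 0, -8, -1]])

```text
clock: 8.0
tcp_pos: [0.5212, -0.0302, 0.2654]
orientation: [-0.001, -0.354, 0.935, 0.0]
wrist_force: [1.2, 0.2, -1.5]
finger_gap: -0.0002
grip_force: 0.8
```

Emit:
step_arm(deltas=[[-8, 7, -0.5, 0, 0, -8, -1], [-6, 8, -0.5, 0, 0, -8, -1]])

```text
clock: 8.2
tcp_pos: [0.5069, -0.0151, 0.2646]
orientation: [-0.001, -0.221, 0.975, -0.0]
wrist_force: [0.5, -1.9, -0.6]
finger_gap: -0.0001
grip_force: 0.7
```

Emit:
step_arm(deltas=[[-5, 9, -1, 0, 0, -8, -1], [-3, 10, -1, 0, 0, -8, -1], [-1, 10, -1, 0, 0, -8, -1], [1, 11, -1, 0, 0, -8, -1], [2, 10, -1, 0, 0, -8, -1]])

```text
clock: 8.7
tcp_pos: [0.501, 0.0353, 0.2599]
orientation: [-0.001, 0.126, 0.992, -0.0]
wrist_force: [-0.6, -1.3, 1.1]
finger_gap: -0.0005
grip_force: 0.7
```

Emit:
step_arm(deltas=[[4, 10, -0.5, 0, 0, -8, -1], [6, 9, -0.5, 0, 0, -8, -1], [0, 0, 0, 0, 0, 0, -1]])

```text
clock: 9.0
tcp_pos: [0.5117, 0.0549, 0.2586]
orientation: [-0.001, 0.259, 0.966, 0.0]
wrist_force: [0.2, -0.6, 0.6]
finger_gap: 0.0003
grip_force: 0.0
```

Run:
```python
from h import *
from workcell import *
s=get_state();print(s["tcp_pos"],s["wrist_force"],s["joint_pos"])
t=read_camera("top"); c=read_camera("scene"); np.savez("t3.npz",**t)
a=cv2.resize(t["image"][180:290,230:400],(680,440),interpolation=2)
a=cv2.convertScaleAbs(a,alpha=1.6); cv2.imwrite("pics/t3.png",a[...,::-1])
b=cv2.resize(c["image"][190:350,230:430],(750,600),interpolation=2); cv2.imwrite("pics/s3.png",b[...,::-1])
```

```text
[0.51168988 0.0548802  0.25856741] [ 0.1597555  -0.64963246  0.61788454] [-4.94533481e-02  1.89760917e-01 -4.97344378e-02  1.33232499e+00
  3.58324993e-04  4.74972417e-01]
```

View pics/s3.png

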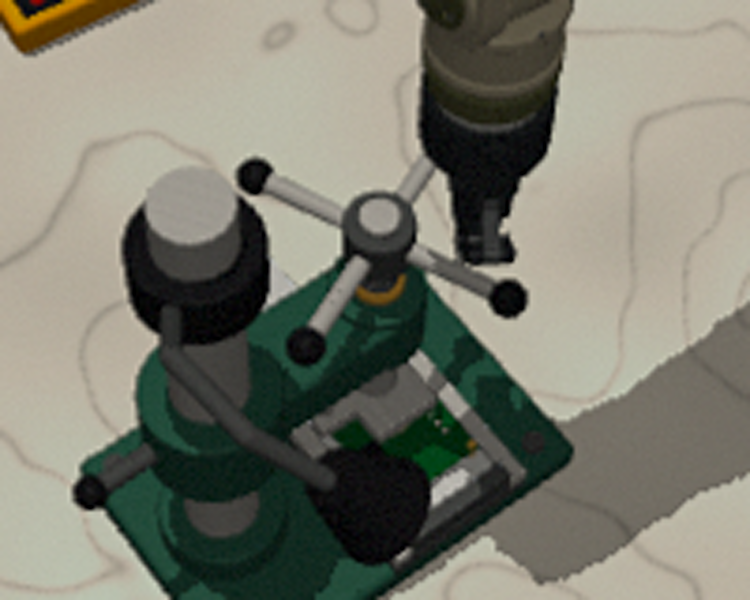

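The scene crop shows the finger against the pushed spoke (ball at (510,297)) and the other visible balls at (254,177) and (305,345). The capstan has turned about 105°. I'll lift and measure the spoke angle.

Emit:
step_arm(deltas=[[-2, -3, 15, 0, 0, 0, -1], [0, 0, 25, 0, 0, 8, -1], [-10, -10, 10, 0, 0, 8, -1], [-4, -25, 0, 0, 0, 8, -1], [5, -25, 0, 0, 0, 8, -1]])

```text
clock: 9.6
tcp_pos: [0.4997, -0.0092, 0.3102]
orientation: [0.0, -0.022, 1.0, -0.0]
wrist_force: [0.2, -0.5, 0.1]
finger_gap: -0.0001
grip_force: 0.0
```

Run:
```python
from h import *
from workcell import *
c=read_camera("scene"); H=np.array([.5585,.019])
for u,v in [(366,269.2),(297.7,237.2),(311.3,282)]:
    p=ray(c,u,v,.274)[:2]-H; print(p.round(4),np.degrees(np.arctan2(p[1],p[0]))%360)
print(get_state()["tcp_pos"])
```

```text
[-0.0417  0.0825] 116.82045303103806
[ 0.0377 -0.0758] 296.42846606177153
[0.0777 0.0408] 27.719783394538588
[ 0.5009789  -0.01260099  0.30957938]
```

Emit:
step_arm(deltas=[[16, -11, 0, 0, 0, 8, -1], [16, -12, 0, 0, 0, 8, -1], [0, 0, 0, 0, 0, 8, -1], [0, 0, -13, 0, 0, 8, -1], [0, 0, -20, 0, 0, 8, -1]])

```text
clock: 10.15
tcp_pos: [0.5332, -0.0323, 0.2768]
orientation: [0.001, -0.362, 0.932, -0.001]
wrist_force: [0.8, -0.2, -0.4]
finger_gap: -0.0003
grip_force: 0.0
```

Emit:
step_arm(deltas=[[0, 0, -20, 0, 0, 8, -1], [-9, 5, 0, 0, 0, 0, -1]])

```text
clock: 10.35
tcp_pos: [0.5221, -0.0269, 0.2533]
orientation: [-0.002, -0.423, 0.906, 0.002]
wrist_force: [0.1, 0.1, -0.3]
finger_gap: 0.0002
grip_force: 0.0
```

Emit:
step_arm(deltas=[[-8, 7, 0, 0, 0, -8, -1], [-7, 8, 0, 0, 0, -8, -1]])

```text
clock: 10.55
tcp_pos: [0.5078, -0.0118, 0.257]
orientation: [-0.0, -0.288, 0.958, -0.0]
wrist_force: [1.3, -0.7, -0.6]
finger_gap: -0.0004
grip_force: 0.5
```

Emit:
step_arm(deltas=[[-5, 9, -0.5, 0, 0, -8, -1], [-4, 10, -0.5, 0, 0, -8, -1]])

```text
clock: 10.75
tcp_pos: [0.4991, 0.0074, 0.2566]
orientation: [0.001, -0.152, 0.988, -0.0]
wrist_force: [0.4, -0.8, -0.5]
finger_gap: -0.0001
grip_force: 0.5
```

Emit:
step_arm(deltas=[[-1, 6, 0, 0, 0, -5, -1], [0, 6, -0.5, 0, 0, -5, -1]])

```text
clock: 10.95
tcp_pos: [0.4976, 0.0197, 0.2561]
orientation: [0.0, -0.067, 0.998, -0.0]
wrist_force: [-0.6, -1.2, 0.4]
finger_gap: 0.0002
grip_force: 0.6
```

Emit:
step_arm(deltas=[[0, 6, 0, 0, 0, -5, -1], [1, 6, -0.5, 0, 0, -5, -1]])

```text
clock: 11.15
tcp_pos: [0.4986, 0.0312, 0.2555]
orientation: [0.0, 0.021, 1.0, -0.001]
wrist_force: [-1.3, -5.3, 0.7]
finger_gap: -0.0
grip_force: 2.9
```

Emit:
step_arm(deltas=[[1, 6, 0, 0, 0, -5, -1], [2, 5, -0.5, 0, 0, -5, -1]])

```text
clock: 11.35
tcp_pos: [0.5013, 0.0414, 0.2549]
orientation: [-0.0, 0.108, 0.994, -0.002]
wrist_force: [-2.8, -5.2, 1.3]
finger_gap: -0.0
grip_force: 2.9
```

Emit:
step_arm(deltas=[[2, 5, 0, 0, 0, -5, -1], [3, 5, -0.5, 0, 0, -5, -1]])

```text
clock: 11.55
tcp_pos: [0.506, 0.0513, 0.2543]
orientation: [-0.0, 0.194, 0.981, -0.002]
wrist_force: [-3.1, -5.2, 1.0]
finger_gap: -0.0001
grip_force: 2.9
```

The connector is going in (about 6 N). I'll change over to the next spoke.

Emit:
step_arm(deltas=[[-2, -4, 5, 0, 0, 0, -1], [-2, -4, 20, 0, 0, 0, -1], [0, -4, 25, 0, 0, 8, -1], [-6, -25, 0, 0, 0, 8, -1], [4, -25, 0, 0, 0, 8, -1]])

```text
clock: 12.05
tcp_pos: [0.5009, -0.0097, 0.3059]
orientation: [0.002, -0.022, 1.0, -0.0]
wrist_force: [-0.2, 0.2, -0.3]
finger_gap: -0.0003
grip_force: 0.0
```

Run:
```python
from h import *
from workcell import *
t=read_camera("top");c=read_camera("scene"); print(get_state()["tcp_pos"],get_state()["orientation"])
H=np.array([.5585,.019])
for n,cc,roi in (("t",t,(255,195,330,268)),("s",c,(290,205,390,300))):
  for p,a in blobs(cc,(0,0,0),(180,255,40),roi,12):
    q=ray(cc,*p,.27)[:2]-H; r=np.hypot(*q)
    if .075<r<.1: print(n,p,a,r.round(3),(np.degrees(np.arctan2(q[1],q[0]))%360).round(1))
cv2.imwrite("pics/s4.png",cv2.resize(c["image"][190:350,230:430],(750,600),interpolation=2)[...,::-1])
```

```text
[ 0.50165462 -0.01163475  0.30471936] [ 1.11559456e-03 -1.76992238e-02  9.99842682e-01 -3.22556348e-04]
t [282.6, 200.2] 354 0.083 18.9
t [319.2, 207.7] 65 0.09 310.9
t [266.8, 257.2] 141 0.097 135.5
s [295.4, 261.9] 304 0.081 342.4
s [368.4, 262.4] 69 0.091 130.1
s [331.8, 286.7] 752 0.087 58.3
```

View pics/s4.png

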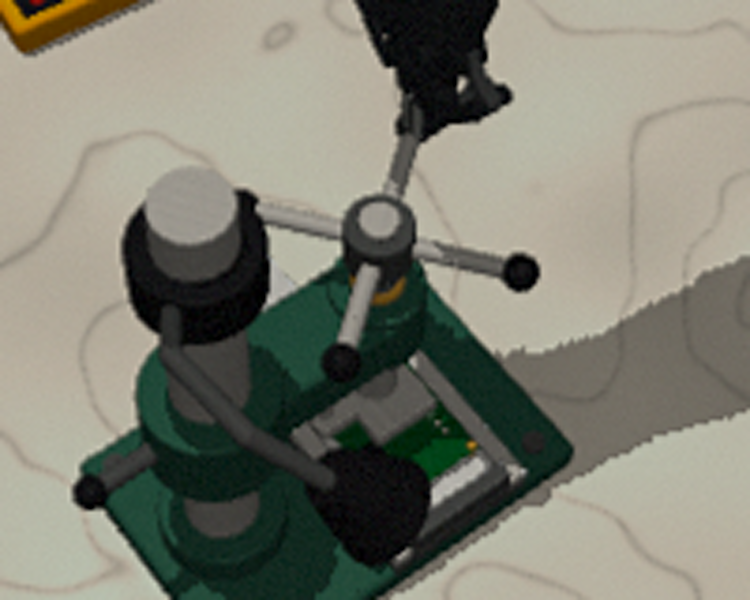

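The scene crop shows the capstan spokes at about 130°, 220° and 310° (balls at (520,272), under the gripper, and behind the column). The next push is on the 220° spoke.

Emit:
step_arm(deltas=[[15, -9, 0, 0, 0, 8, -1], [15, -9, 0, 0, 0, 8, -1], [14, -10, 0, 0, 0, 8, -1], [0, 0, 0, 0, 0, 8, -1], [0, 0, -13, 0, 0, 8, -1]])

```text
clock: 12.65
tcp_pos: [0.5464, -0.0375, 0.2922]
orientation: [0.002, -0.36, 0.933, -0.001]
wrist_force: [-0.8, -0.3, -0.7]
finger_gap: -0.0001
grip_force: 0.0
```

Emit:
step_arm(deltas=[[0, 0, -20, 0, 0, 8, -1], [0, 0, -20, 0, 0, 8, -1], [-9, 3, 0, 0, 0, 0, -1], [-5, 3, 0, 0, 0, 0, -1]])

```text
clock: 13.05
tcp_pos: [0.5302, -0.0308, 0.251]
orientation: [-0.0, -0.483, 0.875, 0.0]
wrist_force: [0.8, -1.0, -0.7]
finger_gap: -0.0004
grip_force: 1.0
```

Emit:
step_arm(deltas=[[-5, 3, 0, 0, 0, -5, -1], [-4, 4, 0, 0, 0, -5, -1], [-4, 4, 0, 0, 0, -5, -1]])

```text
clock: 13.35
tcp_pos: [0.5187, -0.022, 0.2518]
orientation: [0.0, -0.363, 0.932, -0.002]
wrist_force: [1.6, -7.6, -5.6]
finger_gap: 0.0001
grip_force: 3.6
```

Emit:
step_arm(deltas=[[-4, 4, 0, 0, 0, -5, -1], [-3, 4, -0.5, 0, 0, -5, -1]])

```text
clock: 13.55
tcp_pos: [0.5117, -0.0139, 0.2514]
orientation: [0.001, -0.28, 0.96, -0.002]
wrist_force: [1.6, -6.6, -2.5]
finger_gap: 0.0001
grip_force: 3.4
```

Emit:
step_arm(deltas=[[-4, 4, 0, 0, 0, -6, -1], [-3, 4, -0.5, 0, 0, -6, -1], [-2, 5, 0, 0, 0, -6, -1]])

```text
clock: 13.85
tcp_pos: [0.5032, -0.0008, 0.251]
orientation: [0.001, -0.126, 0.992, -0.002]
wrist_force: [2.8, -5.3, -4.8]
finger_gap: 0.0
grip_force: 3.2
```

Emit:
step_arm(deltas=[[-2, 4, 0, 0, 0, -5, -1], [-1, 4, -0.5, 0, 0, -5, -1]])

```text
clock: 14.05
tcp_pos: [0.4998, 0.0073, 0.2506]
orientation: [0.001, -0.04, 0.999, -0.002]
wrist_force: [0.3, -7.3, -1.3]
finger_gap: -0.0001
grip_force: 3.2
```

Emit:
step_arm(deltas=[[-1, 4, 0, 0, 0, -4, -1], [0, 4, -0.5, 0, 0, -4, -1]])

```text
clock: 14.25
tcp_pos: [0.4985, 0.0153, 0.2502]
orientation: [0.001, 0.029, 1.0, -0.002]
wrist_force: [-1.1, -6.4, -0.1]
finger_gap: -0.0001
grip_force: 3.2
```

Emit:
step_arm(deltas=[[0, 2, 0, 0, 0, -2, -1], [0, 2, 0, 0, 0, -2, -1]])

```text
clock: 14.45
tcp_pos: [0.4983, 0.0194, 0.2501]
orientation: [0.001, 0.064, 0.998, -0.002]
wrist_force: [-0.4, -6.5, -2.6]
finger_gap: -0.0001
grip_force: 3.1
```

Emit:
step_arm(deltas=[[0, 2, -0.3, 0, 0, -2, -1], [0, 2, 0, 0, 0, -2, -1]])

```text
clock: 14.65
tcp_pos: [0.4982, 0.0233, 0.2498]
orientation: [0.001, 0.098, 0.995, -0.002]
wrist_force: [0.2, -6.5, -1.8]
finger_gap: -0.0001
grip_force: 3.1
```

Emit:
step_arm(deltas=[[0.5, 2, -0.3, 0, 0, -2, -1], [0.5, 2, 0, 0, 0, -2, -1]])

```text
clock: 14.85
tcp_pos: [0.4987, 0.0275, 0.2495]
orientation: [0.001, 0.133, 0.991, -0.002]
wrist_force: [-3.5, -6.9, -0.2]
finger_gap: -0.0002
grip_force: 3.2
```

Emit:
step_arm(deltas=[[0.7, 2, -0.3, 0, 0, -2, -1], [0.7, 2, 0, 0, 0, -2, -1]])

```text
clock: 15.05
tcp_pos: [0.4995, 0.0317, 0.2492]
orientation: [0.0, 0.167, 0.986, -0.001]
wrist_force: [-5.3, -4.3, 0.6]
finger_gap: 0.0
grip_force: 3.4
```

Emit:
step_arm(deltas=[[0.8, 2, -0.3, 0, 0, -2, -1], [0.8, 2, 0, 0, 0, -2, -1]])

```text
clock: 15.25
tcp_pos: [0.5004, 0.0356, 0.2489]
orientation: [-0.001, 0.202, 0.979, -0.002]
wrist_force: [-6.7, -6.2, 2.1]
finger_gap: 0.0001
grip_force: 4.4
```

Emit:
step_arm(deltas=[[0, 0, 0, 0, 0, 0, -1], [0, 0, 0, 0, 0, 0, -1], [0, 0, 0, 0, 0, 0, -1]])

```text
clock: 15.55
tcp_pos: [0.5005, 0.0358, 0.2489]
orientation: [-0.0, 0.201, 0.98, -0.001]
wrist_force: [-6.4, -4.5, 1.9]
finger_gap: 0.0
grip_force: 3.6
```

```bash
cat > m.py <<'E'
from h import *
from workcell import *
s=get_state();H=np.array([.5585,.019]); print(s["tcp_pos"],s["wrist_force"],s["ft_torque"])
for n,roi in (("top",(255,195,330,268)),("scene",(290,205,390,310))):
  c=read_camera(n)
  for p,a in blobs(c,(0,0,0),(180,255,40),roi,12):
    q=ray(c,*p,.267)[:2]-H; r=np.hypot(*q)
    if .075<r<.1: print(n,p,a,r.round(3),(np.degrees(np.arctan2(q[1],q[0]))%360).round(1))
E
python3 m.py
```

```text
[0.50049315 0.03581344 0.248882  ] [-6.37628891 -4.53122837  1.86221226] [-0.86546182  1.13279838 -0.00296956]
top [277.2, 203.5] 418 0.082 30.3
top [308.9, 200.8] 117 0.088 331.9
top [321.5, 250.2] 55 0.089 235.0
top [307.5, 259.2] 77 0.083 206.5
scene [358.3, 228.2] 960 0.099 192.1
scene [330.8, 222.5] 45 0.088 233.3
scene [295.4, 263.0] 287 0.082 343.1
scene [321.6, 283.0] 678 0.078 42.1
```

The force holds at 7.4 N tangential through a pause, so the connector has bottomed. I'll build it up in small steps.

Emit:
step_arm(deltas=[[0.8, 1.1, 0, 0, 0, -1, -1], [0.8, 1.1, 0, 0, 0, -1, -1], [0, 0, 0, 0, 0, 0, -1]])

```text
clock: 15.95
tcp_pos: [0.5012, 0.038, 0.2488]
orientation: [-0.001, 0.218, 0.976, -0.002]
wrist_force: [-8.2, -5.4, 2.7]
finger_gap: -0.0003
grip_force: 4.6
```

Emit:
step_arm(deltas=[[0.9, 1.1, 0, 0, 0, -1, -1], [0, 0, 0, 0, 0, 0, -1]])

```text
clock: 16.15
tcp_pos: [0.5016, 0.0391, 0.2487]
orientation: [-0.002, 0.227, 0.974, -0.002]
wrist_force: [-9.0, -5.0, 3.9]
finger_gap: 0.0002
grip_force: 5.0
```

Emit:
step_arm(deltas=[[0, 0, 0, 0, 0, 0, -1]])

```text
clock: 16.25
tcp_pos: [0.5017, 0.0391, 0.2487]
orientation: [-0.002, 0.226, 0.974, -0.002]
wrist_force: [-10.7, -6.1, 3.4]
finger_gap: 0.0003
grip_force: 4.9
```

```bash
python3 -c "
from workcell import *
s=get_state();print(s['wrist_force'],s['ft_torque'],s['tcp_pos'])"
```

```text
[-10.73262451  -6.08573995   3.38901551] [-0.93500101  1.8152259  -0.01488393] [0.50165285 0.03911345 0.24868589]
```

Emit:
step_arm(deltas=[[0.6, 0.7, 0, 0, 0, 0, -1], [0, 0, 0, 0, 0, 0, -1]])

```text
clock: 16.45
tcp_pos: [0.5021, 0.0397, 0.2487]
orientation: [-0.002, 0.226, 0.974, -0.002]
wrist_force: [-10.3, -5.6, 3.9]
finger_gap: 0.0001
grip_force: 5.3
```

Emit:
step_arm(deltas=[[0, 0, 0, 0, 0, 0, -1]])

```text
clock: 16.55
tcp_pos: [0.5021, 0.0397, 0.2487]
orientation: [-0.002, 0.226, 0.974, -0.002]
wrist_force: [-11.0, -5.1, 3.6]
finger_gap: -0.0002
grip_force: 5.3
```

Emit:
step_arm(deltas=[[0, 0, 0, 0, 0, 0, -1]])

```text
clock: 16.65
tcp_pos: [0.502, 0.0397, 0.2486]
orientation: [-0.002, 0.226, 0.974, -0.002]
wrist_force: [-10.6, -5.5, 3.5]
finger_gap: 0.0001
grip_force: 5.3
```

```bash
python3 m.py
```

```text
[0.50203906 0.03972164 0.24863939] [-10.58600395  -5.48707305   3.52762123] [-0.92955849  1.93153223  0.04529972]
top [277.5, 202.8] 401 0.083 29.2
top [304.0, 198.9] 45 0.087 340.9
top [314.7, 203.7] 68 0.089 321.1
top [319.5, 252.5] 53 0.089 230.0
top [305.5, 259.5] 91 0.082 203.0
scene [358.4, 229.6] 938 0.097 190.4
scene [333.5, 222.6] 45 0.089 229.2
scene [295.4, 262.8] 291 0.081 342.7
scene [321.8, 284.5] 630 0.082 43.0
```

Tangential force is about 11 N and steady, so the connector is firmly bottomed. I'll back off, lift over the spoke, and push the same spoke counter-clockwise.

Emit:
step_arm(deltas=[[-2, -2, 0, 0, 0, 0, -1], [-4, -5, 0, 0, 0, 0, -1], [0, -2, 15, 0, 0, 0, -1], [0, 0, 25, 0, 0, 0, -1], [0, 0, 20, 0, 0, -8, -1]])

```text
clock: 17.25
tcp_pos: [0.4997, 0.0316, 0.3096]
orientation: [0.001, 0.294, 0.956, 0.001]
wrist_force: [0.1, 0.2, 0.8]
finger_gap: 0.0002
grip_force: 0.0
```

Emit:
step_arm(deltas=[[10, 15, 0, 0, 0, -8, -1], [12, 15, 0, 0, 0, -8, -1], [12, 12, 0, 0, 0, -8, -1], [12, 4, 0, 0, 0, -8, -1], [0, 0, 0, 0, 0, -8, -1]])

```text
clock: 17.75
tcp_pos: [0.547, 0.0784, 0.3082]
orientation: [0.001, 0.604, 0.797, 0.001]
wrist_force: [0.0, 0.2, -0.6]
finger_gap: 0.0002
grip_force: 0.0
```

```bash
python3 m.py
python3 - <<'E'
from h import *
from workcell import *
a=read_camera("scene")["image"][190:350,230:430]; print(get_state()["orientation"])
cv2.imwrite("pics/s5.png",cv2.resize(a,(750,600),interpolation=2)[...,::-1])
E
```

```text
[0.54695825 0.07841136 0.30820714] [ 0.03122772  0.15477395 -0.57400712] [0.01122594 0.00013966 0.02858156]
top [309.0, 200.5] 107 0.088 332.0
top [321.8, 249.6] 58 0.089 236.1
top [309.9, 256.8] 31 0.081 212.4
scene [295.4, 262.9] 288 0.081 342.9
scene [369.4, 254.8] 63 0.091 144.3
scene [320.0, 290.9] 449 0.098 42.8
[6.27505778e-04 6.00717491e-01 7.99460881e-01 6.33745220e-04]
```

View pics/s5.png

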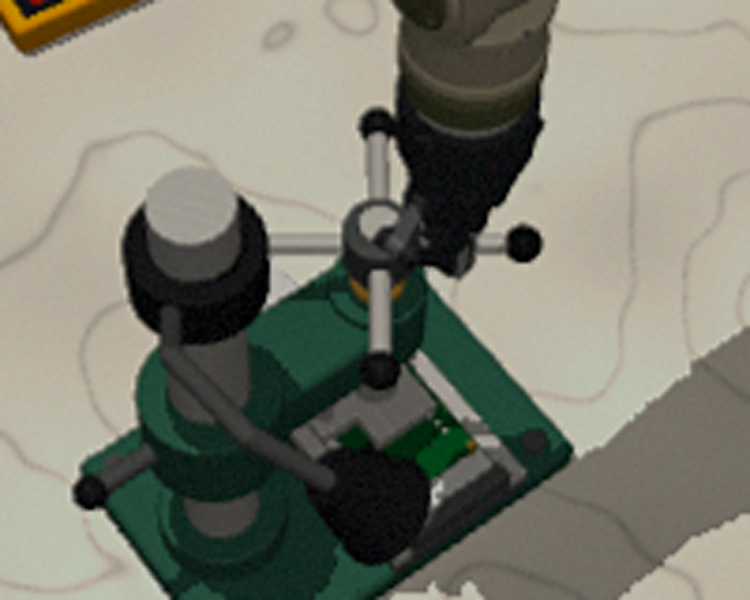

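The scene crop shows the spokes at about 145°, 235°, 325° and 55°, with the finger above the gap between the 55° and 145° spokes. I'll descend and push back.

Emit:
step_arm(deltas=[[0, 0, -20, 0, 0, 0, -1], [0, 0, -20, 0, 0, 0, -1], [0, 0, -17, 0, 0, 0, -1], [-9, -3, 0, 0, 0, 4, -1], [-6, -3, 0, 0, 0, 4, -1]])

```text
clock: 18.4
tcp_pos: [0.5296, 0.0715, 0.2501]
orientation: [-0.0, 0.542, 0.84, -0.0]
wrist_force: [-0.4, 1.0, 1.0]
finger_gap: -0.0001
grip_force: 0.0
```

Emit:
step_arm(deltas=[[-5, -3, 0, 0, 0, 5, -1], [-5, -4, 0, 0, 0, 5, -1], [-4, -4, 0, 0, 0, 5, -1]])

```text
clock: 18.7
tcp_pos: [0.5169, 0.0611, 0.2512]
orientation: [0.001, 0.427, 0.904, 0.001]
wrist_force: [1.3, 3.0, 1.6]
finger_gap: 0.0003
grip_force: 1.6
```

Emit:
step_arm(deltas=[[-6, -7, 0.5, 0, 0, 8, -1], [-6, -8, 0.5, 0, 0, 8, -1]])

```text
clock: 18.9
tcp_pos: [0.5054, 0.0461, 0.2523]
orientation: [0.002, 0.296, 0.955, 0.001]
wrist_force: [3.3, 2.1, 0.7]
finger_gap: -0.0
grip_force: 1.4
```

Emit:
step_arm(deltas=[[-4, -9, 0.5, 0, 0, 8, -1], [-2, -10, 0.5, 0, 0, 8, -1], [-1, -10, 0.5, 0, 0, 8, -1], [1, -10, 0.5, 0, 0, 8, -1]])

```text
clock: 19.3
tcp_pos: [0.4985, 0.0071, 0.2541]
orientation: [0.001, 0.021, 1.0, 0.001]
wrist_force: [-0.0, 3.2, 1.5]
finger_gap: 0.0002
grip_force: 1.4
```

Emit:
step_arm(deltas=[[3, -10, 0.5, 0, 0, 8, -1], [5, -9, 0.5, 0, 0, 8, -1], [4, -6, 0, 0, 0, 4, -1]])

```text
clock: 19.6
tcp_pos: [0.5103, -0.0182, 0.255]
orientation: [0.001, -0.152, 0.988, 0.001]
wrist_force: [-1.9, 3.5, 1.1]
finger_gap: -0.0002
grip_force: 1.3
```

```bash
python3 m.py
```

```text
[ 0.51030023 -0.01820009  0.2550183 ] [-1.8576906   3.45841637  1.05219898] [0.57262132 0.22435842 0.02149185]
top [279.4, 202.3] 360 0.082 25.7
top [307.9, 200.0] 114 0.088 334.0
top [263.9, 212.3] 52 0.089 57.8
top [263.7, 226.7] 23 0.077 82.4
top [271.2, 261.7] 114 0.098 144.9
scene [295.4, 263.0] 291 0.082 343.1
scene [327.4, 283.3] 773 0.077 51.5
scene [369.3, 250.9] 63 0.092 150.9
```

Emit:
step_arm(deltas=[[-2, 3, 0, 0, 0, 0, -1], [-5, 6, 0, 0, 0, 0, -1], [0, 0, 25, 0, 0, 0, -1], [0, 0, 35, 0, 0, 0, -1], [-10, 0, 35, 0, 0, 0, -1]])

```text
clock: 20.2
tcp_pos: [0.4931, -0.0086, 0.3497]
orientation: [-0.0, -0.149, 0.989, 0.0]
wrist_force: [0.9, -0.6, 0.9]
finger_gap: 0.0004
grip_force: 0.0
```

Emit:
step_arm(deltas=[[-40, 0, 20, 0, 0, 0, -1], [-40, 0, 0, 0, 0, 0, -1], [0, 0, 0, 0, 0, 0, -1], [0, 0, 0, 0, 0, 0, -1]])

```text
clock: 20.6
tcp_pos: [0.4129, -0.0088, 0.3698]
orientation: [0.001, -0.148, 0.989, -0.0]
wrist_force: [0.2, 0.2, -1.0]
finger_gap: -0.0
grip_force: 0.0
```

```bash
python3 m.py
python3 - <<'E'
from h import *
from workcell import *
t=read_camera("top");r=blobs(t,(0,120,60),(8,255,255),(320,210,400,250)); print([ray(t,*p,.092) for p,a in r])
a=read_camera("scene")["image"][190:350,230:430]
cv2.imwrite("pics/s6.png",cv2.resize(a,(750,600),interpolation=2)[...,::-1])
E
```

```text
[ 0.41286459 -0.00884588  0.36980659] [ 0.18237443  0.1771017  -1.04343373] [-0.00828141 -0.02582583  0.04297151]
top [279.4, 202.3] 355 0.082 25.7
top [307.3, 199.6] 108 0.088 335.2
top [263.5, 212.9] 52 0.089 59.0
top [263.7, 227.1] 24 0.077 83.2
top [323.3, 246.6] 49 0.089 241.7
top [311.2, 256.1] 20 0.081 215.1
top [274.0, 262.0] 99 0.095 148.7
scene [327.4, 221.2] 44 0.092 238.4
scene [295.4, 262.9] 293 0.081 342.9
scene [369.3, 250.9] 63 0.092 150.9
scene [320.9, 284.5] 693 0.082 41.6
[array([ 0.5648047 , -0.13198784,  0.092     ])]
```

View pics/s6.png

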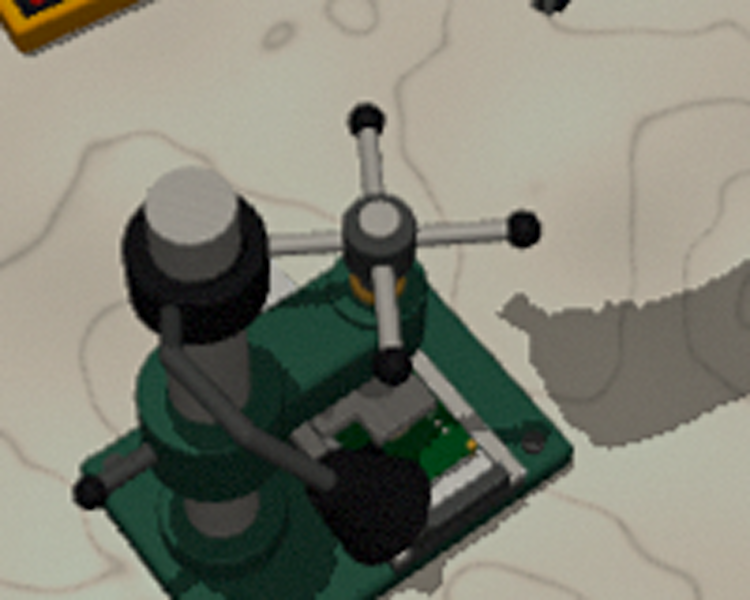

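The arm is clear. The tray pull is unmoved at home, and the spokes at about 240° are a quarter turn or slightly more back from the pressed position, with the near ball at (524,229).

```bash
python3 -c "
from workcell import *
print(hand_in())"
```

```text
the job is handed in; nothing more can be done
None
```

The job is handed in at about 21 s: the tray is home against its stop, the connector bottomed at about 11 N on the spoke, and the ram is backed off just over a quarter turn (about 5 mm), though the hand-in returned no verdict.

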